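# Knock a resin mount out of its mould and load it in the sample holder

## Robot

A 6-joint arm with a two-finger parallel gripper is mounted at the origin on a cart in front of the work surface, level with it; the furniture and walls round the work are solid. World frame = base frame: x ahead of the robot, y to its left, z up, the work surface at z = 0. Lengths are in m, angles in rad, forces in N, time in s.
With the tool pointing down it reaches from about 0.325 to 0.9 m from the base axis. Payload 6.1 kg.
Tool frame: the origin (TCP) lies midway between the tips of the shut fingers; the grasp point (between the pads) lies 19 mm behind it; z points along the fingers, y is the line along which they close (so a half turn about z gives the same grasp; the last joint's range is limited). The gripper opens to 85 mm and grips with 20 to 120 N. Pads are 22 mm wide; open, the fingers measure 114 mm over their backs; the gripper's body (76 mm by 85 mm) begins 54 mm behind the grasp point. The pads swing forward as they close: fully open they stand 13 mm farther back than shut.
Start: joints at [0.984, 0.22, 1.526, -0, 1.395, -0.126], TCP at [0.278, 0.56, 0.231] pointing down, gripper open.
Joint ranges: [-2.98, 2.98], [-0.91, 2.08], [0.09, 2.57], [-1.24, 4.39], [0.2, 2.65], [-2.68, 2.68]. Speed limits (rad/s): [2.57, 2.57, 3.01, 3.14, 3.14, 3.14].

## Interface

Orientations are given as [roll, pitch, yaw] about the fixed x, y, z axes, in that order (R = Rz(yaw) Ry(pitch) Rx(roll)).
In Python, from plant import movep, move_l, set_joints, gripper_to, hold, inverse_kinematics, observe, get_image, get_calibration, Unreachable, job_done gives the robot as it stands. Calls block until the motion is done:
- movep(position, orientation): joint-space move of the TCP to a pose.
- move_l(position, feed=0.15, rotation=None, max_force=None): straight line of the TCP; rotation=None keeps the orientation; feed is the mean speed in m/s. With max_force (N) it stops when the force on the tool has changed by that much, and returns True; else False.
- set_joints(angles): joint-space move.
- gripper_to(opening, f_grip=None): finger opening in m; f_grip is the grip in N (None keeps the last); returns when the fingers have stopped.
- hold(seconds).
- inverse_kinematics(position, orientation): joint angles nearest the present ones, or None.
- observe(): the state.
- get_image(name): name is "side" or "top" or "wrist"; returns (picture, depth): 400x640x3 uint8, red, green, blue; 400x640 float32, m along the optical axis (not along the pixel's ray), 0 where there is no reading.
- get_calibration(name): a dict with "intrinsics" (3x3 intrinsics, pixels), "world_from_camera" (4x4, takes a point from camera to world coordinates). Camera axes: x right, y down, z forward; pixel columns grow to the right and rows downward; lengths in m; the calibration is good to about 2 mm. A picture is of the moment at which its call begins: read the wrist's pose just before it. get_calibration takes no time and is no camera call; for the wrist camera it gives the pose at the moment of the call.
A pose or a line that the arm cannot do raises Unreachable and nothing moves.
- job_done(): hands the job in; it is judged then, once.
The state is a dict: "time_s": time; "q": joint angles; "joint_velocities": joint speeds; "joint_torque": joint torques, N m; "eef_pos": TCP position; "tcp_rot": TCP orientation; "ft_force": force on the tool from outside, world axes, zero at the start; "torque": the same for the moment, N m; "opening": finger opening in m; "grasp_force": force on a finger pad.
Only numpy, scipy, OpenCV 4.12 (cv2) and the standard library are available. Lean on these libraries where they do the work, as an engineer would, in place of code of your own. Each camera call takes 0.05 s, during which the arm holds its last target. There are 200 camera calls.

## Task

The cured amber resin mount is stuck deep in the aluminium mould. Set the mould over the upright knockout rod of the ejector stand and push it down gently, so that the rod comes up through the hole in its floor and drives the mount out, until the mould sits fully down on the stand; leave the mould there. Then put the mount upright, polished face up, into the empty pocket of the pale grey sample holder, without hitting anything hard and without disturbing the other two mounts or the things around.

Things in the scene. Friction and masses are not known exactly. Their poses are not given: they have to be found in the camera images.
- mould: Loose aluminium mould, 0.24 to 0.38 kg: square block 44 x 44 mm, 58 mm tall, with a foot flange 60 x 60 x 8 mm parallel to it. Origin: centre of its underside; z up, x and y square to its sides. Round cavity 27 mm wide, open at the top, floor 18 mm above the underside. Grip two opposite sides of the block, high up, leaving 20 mm free above its top, where the mount will come up.
- mould_hole (a point): Centre of the knockout hole, on the axis at the underside: a shallow conical dish, 26 mm wide, deepening evenly to 3 mm at the edge of a straight 13 mm hole that goes through the floor, up into the cavity at 18 mm. Steel, friction about 0.6: a rod tip resting on the dish does not slide in by itself, but the nearer it is to the hole, the lower the mould comes before it is stopped.
- mount: The amber resin mount to free: cylinder 25 mm wide, 22 mm tall, 20 g, metal chips in its polished upper face. Origin: centre of its lower face, z up. It starts on the cavity floor, its top 18 mm below the mould's rim. Four sprung pads in the cavity wall, 22 to 34 mm above the mould's underside, hold it with some 6 to 18 N until it has risen 16 mm; then it slides freely.
- stand: Ejector stand, fixed: round blue foot 100 mm wide, 12 mm thick; on it a firm black rubber seat ring (66 mm outside, 48 mm inside) with its top, the seat, 22 mm above the counter. Origin: centre of the foot's underside. With the mould fully down on the seat, the mount's lower face stands 50 mm above the mould's underside, its top 14 mm above the mould's rim, and it can be lifted off.
- rod_nominal (a point): Point on the stand's axis at the height of the knockout rod's tip, 72 mm above the counter (50 mm above the seat). The rod itself, rigid steel, 10 mm thick, upright, tip rounded to a 4 mm flat, is clamped on an eccentric disc inside the seat ring: it stands 4.5 to 7.5 mm from this point, in a direction that differs each time and is not measured.
- holder: Pale grey sample holder, fixed to the counter: a plate 140 x 52 x 14 mm, long side along its x, with three round pockets in a row 44 mm apart, 27.5 mm wide and 10 mm deep. Origin: centre of its underside. Two pockets hold mounts (grey in the -x one, blue in the middle one).
- empty_pocket (a point): Centre of the floor of the empty pocket, at the holder's +x end, 4 mm above the counter. The holder's x axis points from the other pockets to it; grip the mount across the row to keep the fingers clear of the neighbours.
- mount_grey: Grey mount in the holder's -x pocket, same size as the amber one. Leave it in place.
- mount_blue: Blue mount in the holder's middle pocket, same size as the amber one. Leave it in place.
- beaker: Small glass beaker, 56 mm wide, 70 mm tall, bystander at the back. Origin: underside.
- wash_bottle: White wash bottle, 199 mm tall, bystander at the back. Origin: underside.
- std_bottle: Small bottle with a black cap, 105 mm tall, bystander at the back. Origin: underside.
- tweezers: Steel tweezers, 128 mm long, bystander lying near the counter's front edge.

How it is judged:
On the way, in this order (a step that is already met when the one before it is completed fails the run):
1. the knockout rod is up through the hole of the upright mould and bears on the mount, still in the bottom of the cavity (contact force between mount and stand above 1 N and z of mount in the frame of mould below 0.03 m and angle between mould's own z axis and vertical below 0.15 rad), for 0.1 s.
2. the mould is down on the stand and the rod has pushed the mount up out of its grip (z of mount in the frame of mould above 0.045 m and height (world z) of mould below 0.025 m and horizontal distance between mould and stand below 0.015 m and contact force between mount and stand above 0.05 N), for 0.2 s.
At the end, for the whole second after the job is handed in: Amber mount upright (0.08 rad), polished face up, in the empty pocket (within 4 mm of its centre, 2 mm of its floor); mould upright on the stand's seat (underside 19 to 25 mm above the counter, within 15 mm of the stand's centre); all at rest; grey and blue mounts moved under 5 mm (horizontal distance between mount and empty_pocket below 0.004 m and z of mount in the frame of empty_pocket below 0.002 m and angle between mount's own z axis and vertical below 0.08 rad and linear speed of each of mount, mould below 0.02 m/s and height (world z) of mould between 0.019 and 0.025 m and angle between mould's own z axis and vertical below 0.06 rad and horizontal distance between mould and stand below 0.015 m and distance of each of mount_grey, mount_blue from where it was at the start of the episode below 0.005 m); the robot touches nothing.
It fails at once if the mould bears on the stand or its rod with more than 25 N (contact force between mould and stand above 25 N).
It fails at once if the rod presses or strikes the mount with more than 25 N (contact force between mount and stand above 25 N).
It fails at once if the mount is pressed into the holder with more than 25 N (contact force between mount and holder above 25 N).
It fails at once if the mould is turned over or tipped by more than 0.6 rad (angle between mould's own z axis and vertical above 0.6 rad).
It fails at once if a bystander is moved by more than 3 cm, or a mount in the holder by more than 1 cm (distance of any of beaker, wash_bottle, std_bottle, tweezers from where it was at the start of the episode above 0.03 m or distance of any of mount_grey, mount_blue from where it was at the start of the episode above 0.01 m).
It also fails if it takes over 72 s, if anything falls off the work surface, if the arm or the gripper's body presses on something with over 40 N, if the wrist force passes 120 N, or if a joint passes its speed limit or range.

## Working session

There is one attempt and no reset: what is moved stays moved. The work goes in short steps, each a Python script; the robot and the scene stay as the last script left them, time stands still between calls to the robot, and variables do not carry over. Pictures are saved under pics/ and viewed, at most 10 in all, crops included, and the job is handed in when it is done.

```bash
ls; mkdir -p pics; python3 - <<'E'
from plant import *
import cv2,numpy as np
for n in("top","side"):
    im,d=get_image(n); c=get_calibration(n); np.savez(f'pics/{n}0.npz',im=im,d=d,K=c['intrinsics'],T=c['world_from_camera'])
    cv2.imwrite(f'pics/{n}0.png',im[:,:,::-1]); print(n,c)
print(observe())
E
```

```text
pics
top {'intrinsics': array([[418.61667033,   0.        , 316.79233988],
       [  0.        , 418.61667033, 195.33391952],
       [  0.        ,   0.        ,   1.        ]]), 'world_from_camera': array([[-0.0097744 , -0.98955885,  0.14379758,  0.41579509],
       [-0.99990116,  0.00821898, -0.01140679, -0.05799193],
       [ 0.01010582, -0.14389486, -0.98954138,  1.18718343],
       [ 0.        ,  0.        ,  0.        ,  1.        ]])}
side {'intrinsics': array([[434.80544672,   0.        , 316.22106062],
       [  0.        , 434.80544672, 204.86297462],
       [  0.        ,   0.        ,   1.        ]]), 'world_from_camera': array([[ 0.91618374, -0.23685454,  0.32327586,  0.18544002],
       [-0.40003947, -0.49220869,  0.77310997, -0.94432546],
       [-0.02399542, -0.83763389, -0.54570477,  0.70297021],
       [ 0.        ,  0.        ,  0.        ,  1.        ]])}
{'time_s': 0.1, 'q': array([ 9.83916231e-01,  2.21169964e-01,  1.52750139e+00,  1.15314184e-05,
        1.39468342e+00, -1.26101774e-01]), 'joint_velocities': array([-0.00166488, -0.00384202, -0.0021091 , -0.00039382,  0.00019723,
        0.00030595]), 'joint_torque': array([ 1.20735127e-03, -4.98245752e+01, -3.90541649e+01, -1.50669471e-04,
        5.71277953e-03, -5.22958658e-05]), 'eef_pos': array([0.27760209, 0.55936166, 0.23029208]), 'tcp_rot': array([-3.13984595e+00, -2.32876992e-04,  2.68081210e+00]), 'ft_force': array([-0.25172257,  0.17048116, -0.38930373]), 'torque': array([-0.08087854,  0.01552921, -0.01629777]), 'grasp_force': 0.0, 'opening': 0.08526526170075426}
```

View pics/top0.png

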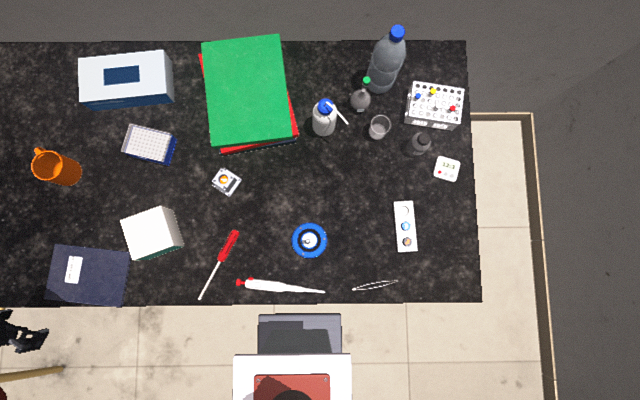

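View pics/side0.png

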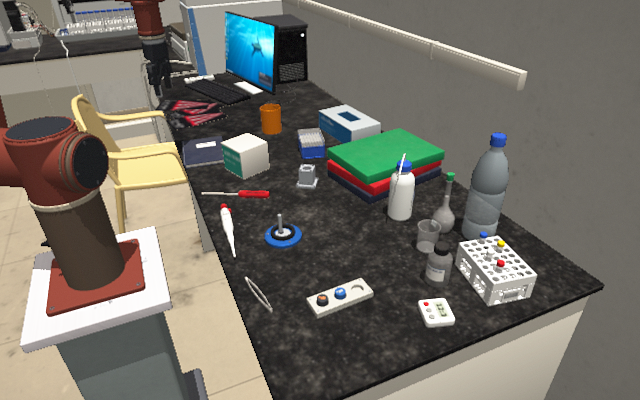

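Top view: mould near (226,181), stand (309,240), holder (404,226) with its empty pocket at the far end (about 403,211). I'll enlarge these.

```bash
python3 - <<'E'
import cv2,numpy as np
im=cv2.imread('pics/top0.png')
cs=[cv2.resize(im[y-h:y+h,x-w:x+w],None,fx=s,fy=s,interpolation=cv2.INTER_CUBIC) for x,y,w,h,s in((226,181,20,20,10),(404,226,20,30,10))]
a=np.zeros((600,800,3),np.uint8);a[:400,:400]=cs[0];a[:600,400:]=cs[1];cv2.imwrite('pics/crop1.png',a)
z=np.load('pics/top0.npz');K,T,d=z['K'],z['T'],z['d']
def P(u,v):
    Z=d[int(v),int(u)];return (T@np.r_[np.linalg.inv(K)@[u,v,1]*Z,1])[:3].round(4)
# stand blue foot mask
hsv=cv2.cvtColor(im,cv2.COLOR_BGR2HSV);m=np.zeros(im.shape[:2],np.uint8)
m[215:265,285:335]=cv2.inRange(hsv,(95,120,80),(125,255,255))[215:265,285:335]
c=max(cv2.findContours(m,0,1)[0],key=cv2.contourArea);print(cv2.fitEllipse(cv2.convexHull(c)),P(309,255),P(226,181),P(404,219))
def ray(u,v,h):
    r=T[:3,:3]@np.linalg.inv(K)@[u,v,1];return (T[:3,3]+r*(h-T[2,3])/r[2]).round(4)
e=cv2.fitEllipse(cv2.convexHull(c));print(ray(*e[0],.012))
E
```

```text
((308.9512939453125, 240.0137481689453), (35.891780853271484, 35.96937561035156), 150.86917114257812) [ 0.4192 -0.0483  0.0139] [0.6242 0.1798 0.0435] [ 0.517  -0.3165  0.0132]
[ 0.4607 -0.0484  0.012 ]
```

View pics/crop1.png

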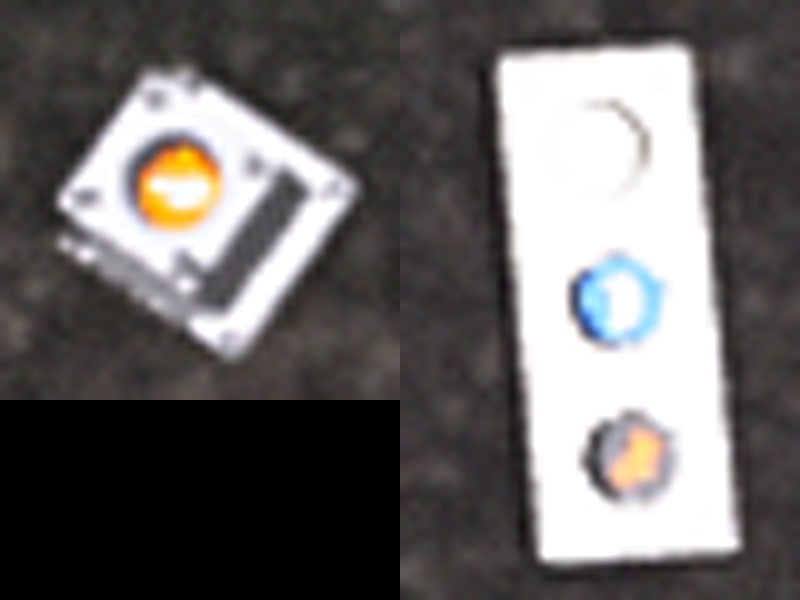

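Mould: its top face has corners about (221,168), (236,177), (226,190) and (212,181), and its -y flank is visible. The holder's long side runs almost along x, with the empty pocket at about (404,211). Next I'll take close looks from above each.

```bash
cat > h.py <<'E'
from plant import *
import cv2,numpy as np
def look(name):
    c=get_calibration('wrist'); im,d=get_image('wrist')
    np.savez(f'pics/{name}.npz',im=im,d=d,K=c['intrinsics'],T=c['world_from_camera']); cv2.imwrite(f'pics/{name}.png',im[:,:,::-1]); return c
def ray(name,u,v,h):
    z=np.load(f'pics/{name}.npz');T=z['T'];r=T[:3,:3]@np.linalg.inv(z['K'])@[u,v,1];return (T[:3,3]+r*(h-T[2,3])/r[2]).round(4)
E
python3 - <<'E'
from h import *
np.set_printoptions(precision=4,suppress=True)
print(get_calibration('wrist'))
for n,p in (('w_mould',(.60,.18,.25)),('w_stand',(.45,-.05,.27)),('w_hold',(.49,-.285,.22))):
    movep(p,[np.pi,0,np.pi*.75 if 0 else 2.68]); c=look(n); o=observe(); print(n,o['time_s'],o['eef_pos'],o['tcp_rot'],c['world_from_camera'][:3,3])
E
python3 -c "
import cv2,numpy as np
a=[cv2.resize(cv2.imread(f'pics/{n}.png'),(480,300)) for n in('w_mould','w_stand','w_hold')]
" ; cd pics; python3 -c "
import cv2,numpy as np
a=[cv2.resize(cv2.imread(f'{n}.png'),(400,250)) for n in('w_mould','w_stand','w_hold')]
cv2.imwrite('three.png',np.vstack([np.hstack(a[:2]),np.hstack([a[2],0*a[2]])]))"
```

```text
{'intrinsics': array([[327.6939,   0.    , 316.7071],
       [  0.    , 327.6939, 199.6998],
       [  0.    ,   0.    ,   1.    ]]), 'world_from_camera': array([[ 0.4451,  0.8607,  0.2473,  0.215 ],
       [ 0.8955, -0.4272, -0.125 ,  0.5907],
       [-0.002 ,  0.2771, -0.9609,  0.3727],
       [ 0.    ,  0.    ,  0.    ,  1.    ]])}
w_mould 1.9583 [0.5996 0.1812 0.25  ] [ 3.1414 -0.0003  2.6816] [0.5369 0.2122 0.3923]
w_stand 3.075 [ 0.4507 -0.0493  0.2701] [3.1411 0.0003 2.6812] [ 0.3878 -0.0183  0.4126]
w_hold 4.0833 [ 0.4906 -0.2836  0.2204] [3.1411 0.0003 2.6815] [ 0.4277 -0.2528  0.3624]
```

View pics/three.png

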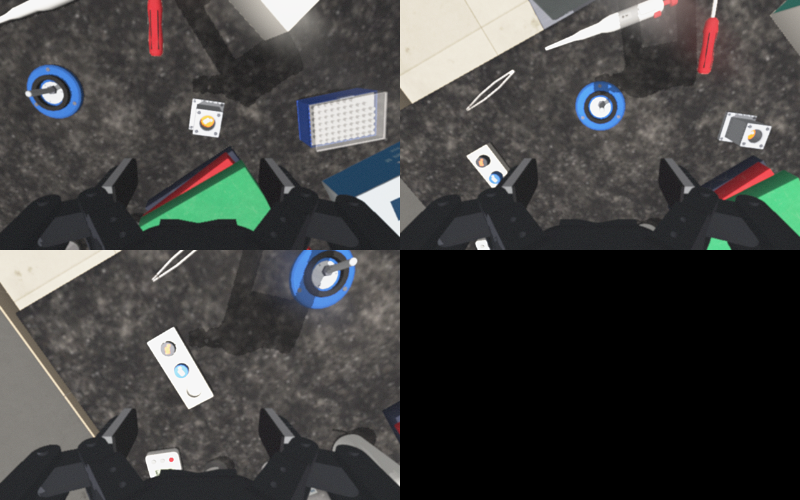

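All three views are good. In full-image pixels: mould near (330,188), stand (320,168), holder (288,188). I'll make an enlarged crop of each.

```bash
python3 - <<'E'
import cv2,numpy as np
def C(n,x,y,w,h,s):return cv2.resize(cv2.imread(f'pics/{n}.png')[y:y+h,x:x+w],None,fx=s,fy=s,interpolation=cv2.INTER_CUBIC)
a=np.zeros((600,800,3),np.uint8)
a[:320,:400]=C('w_mould',300,150,80,64,5)[:, :400]
a[:400,400:]=C('w_stand',280,128,80,80,5)
a[320:600,:400]=C('w_hold',230,118,114,80,3.5)[:280,:400] if 0 else cv2.resize(C('w_hold',228,120,120,84,1),(400,280),interpolation=cv2.INTER_CUBIC)
a[400:600,400:]=C('w_hold',276,168,80,40,5)
cv2.imwrite('pics/crop2.png',a)
E
```

```text
(no output)
```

View pics/crop2.png

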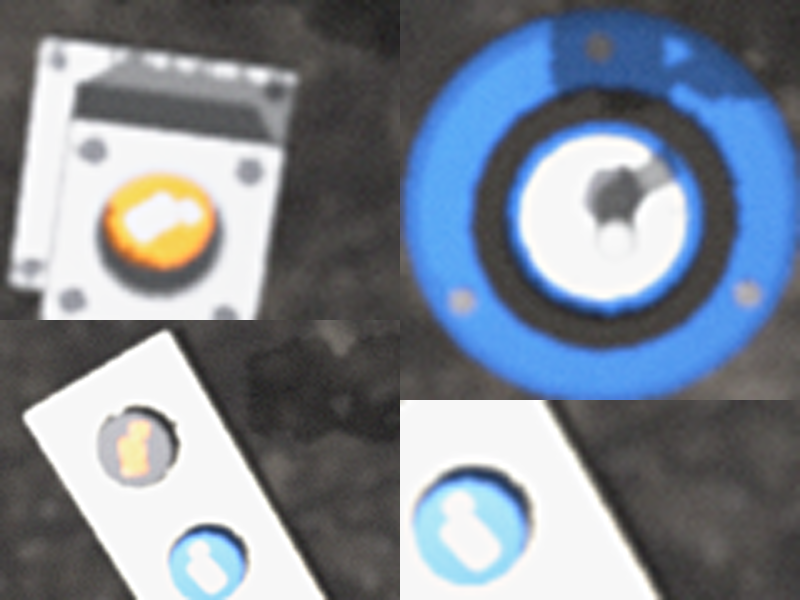

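Rod tip at full-image (323,176); seat ring centre about (321,171.6); cavity rim centre about (332,197). The depth data can give metric fits of the top faces.

```bash
cat >> h.py <<'E'
def cloud(name):
    z=np.load(f'pics/{name}.npz');T=z['T'];d=z['d'].astype(float);v,u=np.mgrid[:400,:640]
    p=np.stack([u,v,np.ones_like(u)],-1)@np.linalg.inv(z['K']).T*d[...,None]
    return p@T[:3,:3].T+T[:3,3]
def face(name,c,r,lo,hi):
    p=cloud(name).reshape(-1,3);m=(np.hypot(*(p[:,:2]-c).T)<r)&(p[:,2]>lo)&(p[:,2]<hi);q=p[m]
    b=cv2.minAreaRect((q[:,:2]*1000).astype(np.float32));return len(q),q.mean(0).round(4),np.median(q[:,2]).round(4),np.round(b[0],1),np.round(b[1],1),round(b[2],1)
E
python3 - <<'E'
from h import *
print('rim',ray('w_mould',332,197,.058))
for u,v in((308,158),(359.4,165),(302,207)):print('foot',ray('w_mould',u,v,.008))
for u,v in((60,119),(285,147),):print('top',ray('w_mould',300+u/5,150+v/5,.058))
print('tip',ray('w_stand',323,176,.072),'seat',ray('w_stand',321,171.6,.022))
for lo,hi in((.05,.065),):print('mould',face('w_mould',(.6,.19),.07,lo,hi))
print('hold',face('w_hold',(.49,-.28),.1,.009,.035))
print('hold top',face('top0' ,(.49,-.28),.1,.009,.035))
print('mtop',face('top0' ,(.62,.18),.07,.05,.065))
print('rod',face('w_stand',(.46,-.05),.03,.06,.08))
im=cv2.imread('pics/w_hold.png')
g=cv2.cvtColor(im,6);m=(g>165).astype(np.uint8)*255;m[:, :230]=0;m[:,350:]=0;m[:120]=0;m[270:]=0
c=max(cv2.findContours(m,0,1)[0],key=cv2.contourArea);r=cv2.approxPolyDP(c,6,True);print(r[:,0].tolist())
print([ray('w_hold',*a[0],.014) for a in r])
E
python3 -c "
import cv2
cv2.imwrite('pics/pk.png',cv2.resize(cv2.convertScaleAbs(cv2.imread('pics/w_hold.png')[115:265,228:348],alpha=1,beta=-40),None,fx=4,fy=4,interpolation=2))"
```

```text
rim [0.6277 0.1852 0.058 ]
foot [0.5858 0.1765 0.008 ]
foot [0.6202 0.2272 0.008 ]
foot [0.6364 0.1426 0.008 ]
top [0.5959 0.1774 0.058 ]
top [0.6221 0.2168 0.058 ]
tip [ 0.4556 -0.0445  0.072 ] seat [ 0.4596 -0.0481  0.022 ]
mould (1291, array([0.6263, 0.1852, 0.0574]), np.float64(0.0577), array([627.2, 184.7]), array([44. , 44.6]), 55.6)
hold (5413, array([ 0.4901, -0.3194,  0.0157]), np.float64(0.0139), array([ 496.9, -320. ]), array([140.4,  52.5]), 3.0)
hold top (846, array([ 0.4932, -0.3173,  0.0156]), np.float64(0.0143), array([ 495.6, -291.4]), array([139.6, 105.5]), 3.7)
mtop (200, array([0.6272, 0.1862, 0.0576]), np.float64(0.0576), array([627.6, 186.4]), array([45.5, 43.3]), 55.4)
rod (81, array([ 0.455 , -0.0446,  0.0698]), np.float64(0.0709), array([455.3, -44.8]), array([9.2, 9.3]), 17.8)
[[277, 123], [235, 150], [302, 254], [341, 232]]
[array([ 0.4253, -0.2974,  0.014 ]), array([ 0.43  , -0.3505,  0.014 ]), array([ 0.5689, -0.3419,  0.014 ]), array([ 0.5643, -0.2896,  0.014 ])]
```

View pics/pk.png

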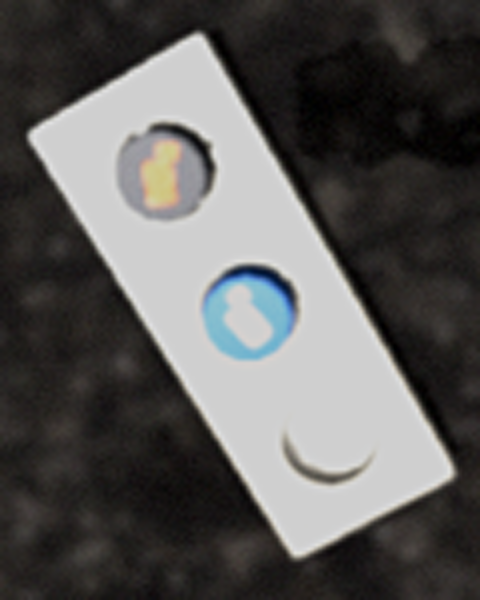

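Fitted sizes match the given ones (44 x 44.6 mm, 140 x 52.5 mm), and the rod offset of 5.6 mm is plausible. Mould: (0.6272, 0.1850), sides at 55.5°. Rod: (0.4553, -0.0446). Empty pocket: (0.5408, -0.3176). Now I'll grasp the mould and bring it over the rod.

```bash
python3 - <<'E'
from h import *
R=[np.pi,0,2.54]
def pr(t):
    o=observe();print(t,round(o['time_s'],2),o['eef_pos'].round(4),o['tcp_rot'].round(4),o['ft_force'].round(2),round(o['opening'],4),round(float(o['grasp_force']),1))
movep([.6272,.185,.12],R); move_l([.6272,.185,.024],.12);pr('down')
gripper_to(.03,60);pr('grip')
move_l([.6272,.185,.15],.15);pr('up');look('w_held')
move_l([.4553,-.0446,.15],.2);move_l([.4553,-.0446,.102],.1);hold(.3);pr('above')
print(move_l([.4553,-.0446,.084],.012,max_force=3));pr('probe')
c,d=get_image('side');cv2.imwrite('pics/s1.png',cv2.resize(c[200:260,255:335,::-1],None,fx=8,fy=8,interpolation=2))
E
```

```text
down 6.85 [0.6281 0.1851 0.025 ] [3.1404e+00 1.2000e-03 2.5399e+00] [0.52 0.19 1.12] 0.0853 0.0
grip 7.32 [0.6279 0.1851 0.025 ] [3.1406e+00 1.1000e-03 2.5401e+00] [-1.19 -0.06  4.44] 0.0433 62.6
up 8.31 [0.6262 0.1848 0.1484] [-3.1398e+00 -1.9000e-03  2.5400e+00] [-0.65 -0.59 -3.42] 0.043 61.8
above 10.88 [ 0.4558 -0.0447  0.1026] [3.1412e+00 1.2000e-03 2.5400e+00] [-0.34  0.74 -2.89] 0.0434 61.7
False
probe 12.53 [ 0.4554 -0.0446  0.0841] [3.1416e+00 1.0000e-04 2.5400e+00] [ 0.47  0.17 -2.5 ] 0.0433 61.7
```

The rod entered the hole: the underside is at about 59 mm and there was no contact. Push down gently.

```bash
python3 - <<'E'
from h import *
def pr(t):
    o=observe();print(t,round(o['time_s'],2),o['eef_pos'].round(4),o['tcp_rot'].round(4),o['ft_force'].round(2),round(o['opening'],4),round(float(o['grasp_force']),1))
x=[.4553,-.0446]
print(move_l(x+[.074],.008,max_force=21));pr('mid1')
print(move_l(x+[.060],.010,max_force=21));pr('mid2')
print(move_l(x+[.050],.010,max_force=6));pr('mid3')
print(move_l(x+[.043],.006,max_force=8));pr('seat')
c,d=get_image('side');cv2.imwrite('pics/s2.png',cv2.resize(c[185:265,245:345,::-1],None,fx=7,fy=7,interpolation=2))
E
```

```text
False
mid1 13.97 [ 0.4556 -0.0447  0.0742] [3.1414e+00 5.0000e-04 2.5400e+00] [-1.7   0.81  4.47] 0.0432 62.7
False
mid2 15.53 [ 0.4553 -0.0446  0.06  ] [3.1416 0.     2.5401] [-0.41  0.07 -3.55] 0.0431 62.0
False
mid3 16.68 [ 0.4554 -0.0446  0.0501] [3.1415e+00 2.0000e-04 2.5400e+00] [-0.27  0.09 -3.11] 0.0434 62.0
True
seat 17.33 [ 0.4552 -0.0446  0.0469] [-3.1415e+00 -2.0000e-04  2.5400e+00] [-1.2  -0.37  5.21] 0.0431 62.5
```

View pics/s2.png

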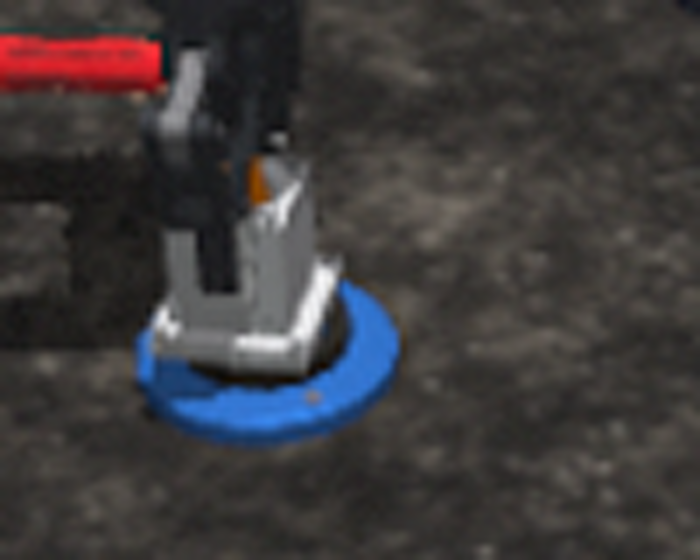

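Seated: the TCP is at 46.9 mm, which puts the underside at about 22 mm, and the amber mount shows above the rim. Release, rise and measure the mount.

```bash
python3 - <<'E'
from h import *
x=[.4552,-.0446]
gripper_to(.085);move_l(x+[.19],.15)
Y=3.1956
for y in(Y,.054):
    q=[inverse_kinematics(p,[np.pi,0,y]) for p in([.4552,-.0446,.19],[.4552,-.0446,.083],[.5408,-.3176,.1],[.5408,-.3176,.014])];print(y,[None if a is None else a[[0,4,5]].round(2) for a in q])
hold(.2);look('w_mt');print(observe()['time_s'],observe()['eef_pos'])
print('mount',face('w_mt',(.455,-.045),.03,.088,.1));print('mould',face('w_mt',(.455,-.045),.045,.074,.085))
E
python3 -c "
import cv2
cv2.imwrite('pics/mt.png',cv2.resize(cv2.imread('pics/w_mt.png')[90:290,220:420],None,fx=3,fy=3,interpolation=2))"
```

```text
3.1956 [array([-0.27,  1.31, -1.9 ]), array([-0.27,  1.08, -1.9 ]), array([-0.66,  1.16, -2.28]), array([-0.66,  1.02, -2.28])]
0.054 [array([-0.27,  1.31,  1.25]), array([-0.27,  1.08,  1.25]), array([-0.66,  1.16,  0.86]), array([-0.66,  1.02,  0.86])]
19.2333 [ 0.45475416 -0.04448024  0.18920388]
mount (825, array([ 0.4513, -0.0433,  0.0934]), np.float64(0.0935), array([451.3, -43.1]), array([24.3, 23.4]), 58.3)
mould (2152, array([ 0.4538, -0.0436,  0.0797]), np.float64(0.0798), array([454.7, -44.5]), array([44. , 44.2]), 55.5)
```

View pics/mt.png

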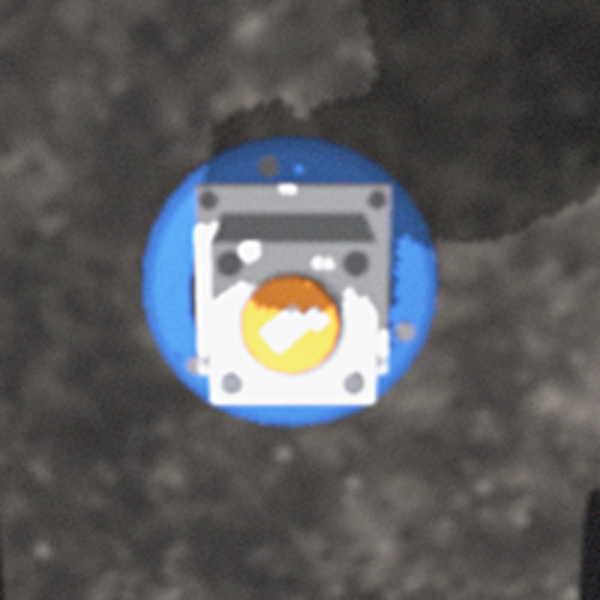

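The picture shows the mould square on the stand and the amber top centred near full-image (317,198). Check the mount's lean with a plane fit.

```bash
python3 - <<'E'
from h import *
print(ray('w_mt',317,198.3,.094), ray('w_mt',317,198.3,.0935))
p=cloud('w_mt').reshape(-1,3);q=p[(np.hypot(*(p[:,:2]-[.453,-.044]).T)<.02)&(p[:,2]>.085)&(p[:,2]<.1)]
c=[.453,-.044];A=np.c_[q[:,:2]-c,np.ones(len(q))]
for k in range(4):
    s=np.linalg.lstsq(A,q[:,2],rcond=None)[0];r=q[:,2]-A@s;m=abs(r)<.0015;print(s.round(4),len(q),m.sum());q,A=q[m],A[m]
print(cv2.minEnclosingCircle((q[:,:2]*1000).astype(np.float32)))
E
```

```text
[ 0.4521 -0.0427  0.094 ] [ 0.4522 -0.0428  0.0935]
[ 0.1625 -0.0696  0.0937] 829 793
[ 0.1564 -0.0597  0.0938] 793 789
[ 0.1555 -0.0585  0.0938] 789 788
[ 0.1553 -0.0584  0.0938] 788 788
((451.683837890625, -43.480838775634766), 12.315035820007324)
```

The mount leans about 0.166 rad toward azimuth 159.5°, resting in the cavity's clearance. I'll grip along the lean direction so the pads straighten it, with the TCP on the mould axis, then lift and check.

```bash
python3 - <<'E'
from h import *
def pr(t):
    o=observe();print(t,round(o['time_s'],2),o['eef_pos'].round(4),o['tcp_rot'].round(4),o['ft_force'].round(2),round(o['opening'],4),round(float(o['grasp_force']),1))
x=[.4547,-.0445];R=[np.pi,0,1.213]
movep(x+[.15],R);move_l(x+[.0832],.08,max_force=8);pr('down')
gripper_to(.032,30);pr('pre');gripper_to(.015,30);pr('grip')
c,d=get_image('side');cv2.imwrite('pics/s3.png',c[:,:,::-1])
move_l(x+[.12],.06);move_l(x+[.2],.15);hold(.2);pr('up');look('w_up')
c,d=get_image('side');cv2.imwrite('pics/s4.png',c[:,:,::-1])
c=get_calibration('side');T=c['world_from_camera']
def px(p):
    a=c['intrinsics']@(T[:3,:3].T@(np.array(p)-T[:3,3]));return (a[:2]/a[2]).astype(int)
im=[]
for n,p in(('s3',x+[.08]),('s4',x+[.2])):
    u,v=px(p);im.append(cv2.resize(cv2.imread(f'pics/{n}.png')[v-30:v+30,u-25:u+25],(400,480),interpolation=2))
cv2.imwrite('pics/s34.png',np.hstack(im));print(face('w_up',x,.025,.17,.23))
E
```

```text
down 21.43 [ 0.4552 -0.0446  0.0837] [ 3.1406e+00 -1.0000e-04  1.2130e+00] [ 0.3   0.09 -0.66] 0.0851 0.0
pre 21.98 [ 0.4547 -0.0445  0.0832] [ 3.1416 -0.      1.213 ] [-0.47 -0.37  0.13] 0.032 0.0
grip 22.22 [ 0.4548 -0.0445  0.0833] [ 3.1415 -0.      1.213 ] [-0.53 -0.48  1.75] 0.0223 29.3
up 23.92 [ 0.4539 -0.0443  0.1986] [-3.139e+00  2.000e-04  1.213e+00] [1.21 0.15 0.49] 0.0227 29.4
(4887, array([ 0.4561, -0.0399,  0.2111]), np.float64(0.2092), array([455.3, -44.3]), array([25., 48.]), 74.0)
```

View pics/s34.png

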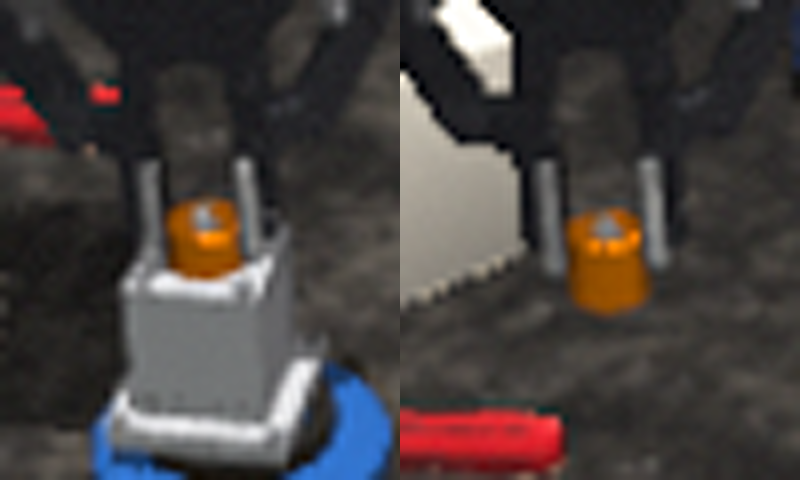

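The mount is held, parallel to the fingers as seen in the right half of the picture. Check its lean and offset in the wrist depth.

```bash
python3 - <<'E'
from h import *
t=np.array([.4539,-.0443]);ex=np.array([np.cos(1.213),np.sin(1.213)]);ey=np.array([np.sin(1.213),-np.cos(1.213)])
p=cloud('w_up').reshape(-1,3);a=(p[:,:2]-t)@ex;b=(p[:,:2]-t)@ey;z=p[:,2]
print(np.histogram(z[(abs(a)<.03)&(abs(b)<.009)&(z>.18)&(z<.24)],20))
m=(abs(a)<.02)&(abs(b)<.010)&(z>.203)&(z<.216)
A=np.c_[a,b,np.ones(len(a))][m];Z=z[m]
for k in range(5):
    s=np.linalg.lstsq(A,Z,rcond=None)[0];r=abs(Z-A@s)<.0012;print(s.round(4),len(Z),r.sum());A,Z=A[r],Z[r]
print('range a',A[:,0].min(),A[:,0].max(),'b',A[:,1].min(),A[:,1].max())
z=np.load('pics/w_up.npz');i=z['im'].astype(int);am=(i[...,0]>130)&(i[...,0]-i[...,2]>70);am[:,:150]=0;v,u=np.nonzero(am);print(len(u),np.median(u),np.median(v))
E
cd pics; python3 -c "
import cv2
cv2.imwrite('up.png',cv2.resize(cv2.imread('w_up.png')[140:340,220:420],None,fx=3,fy=3,interpolation=2))"
```

```text
(array([   4,   25,   33,   35,   29,   39,   37,   35,   28,   42,   38,
         37,   39,   37,   47,   38,   45,  250, 1284,  293]), array([0.1865704 , 0.18777693, 0.18898347, 0.19019001, 0.19139655,
       0.19260308, 0.19380962, 0.19501616, 0.19622269, 0.19742923,
       0.19863577, 0.1998423 , 0.20104884, 0.20225538, 0.20346191,
       0.20466845, 0.20587499, 0.20708153, 0.20828806, 0.2094946 ,
       0.21070114]))
[-0.0559  0.0032  0.2087] 2123 1753
[-0.0181  0.0039  0.2088] 1753 1725
[-0.0132  0.0021  0.2089] 1725 1719
[-0.0123  0.0025  0.2089] 1719 1719
[-0.0123  0.0025  0.2089] 1719 1719
range a -0.011970622600019555 0.012357297594160694 b -0.009977286863125144 0.00987827207514467
1581 312.0 267.0
```

View pics/up.png

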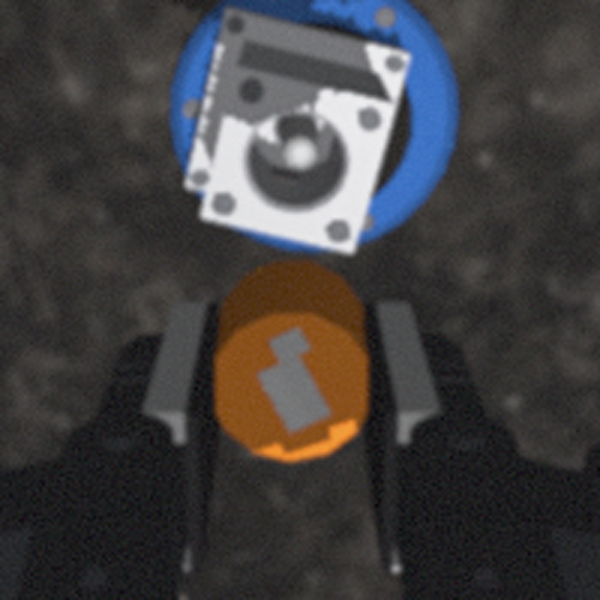

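The mount is upright to within about 0.012 rad and centred; its lower face is 11.7 mm below the TCP. Placing it now.

```bash
python3 - <<'E'
from h import *
def pr(t):
    o=observe();print(t,round(o['time_s'],2),o['eef_pos'].round(4),o['tcp_rot'].round(4),o['ft_force'].round(2),round(o['opening'],4))
x=[.5408,-.3176]
movep(x+[.15],[np.pi,0,.054]);move_l(x+[.04],.1);hold(.4);pr('above')
print(move_l(x+[.022],.012,max_force=3));pr('probe')
E
```

```text
above 26.78 [ 0.5409 -0.3177  0.0402] [ 3.1414e+00 -3.0000e-04  5.3900e-02] [-0.09  0.35  0.45] 0.0221
False
probe 28.43 [ 0.5409 -0.3176  0.0221] [ 3.1415e+00 -1.0000e-04  5.4000e-02] [-0.37 -0.08 -0.14] 0.0227
```

It is in the pocket: the TCP is at 22 mm, below the 25.7 mm at which the rim would have stopped it. Lower to the floor, release, withdraw and check.

```bash
python3 - <<'E'
from h import *
def pr(t):
    o=observe();print(t,round(o['time_s'],2),o['eef_pos'].round(4),o['ft_force'].round(2),round(o['opening'],4))
x=[.5408,-.3176]
print(move_l(x+[.0152],.008,max_force=4));pr('floor')
gripper_to(.05);move_l(x+[.06],.06);move_l(x+[.22],.2);hold(.2);pr('up');look('w_end')
p=cloud('w_end').reshape(-1,3);q=p[(np.hypot(*(p[:,:2]-x).T)<.018)&(p[:,2]>.019)&(p[:,2]<.04)]
A=np.c_[q[:,:2]-x,np.ones(len(q))];Z=q[:,2]
for k in range(5):
    s=np.linalg.lstsq(A,Z,rcond=None)[0];r=abs(Z-A@s)<.0012;A,Z=A[r],Z[r]
print(s.round(4),len(Z),A[:,:2].min(0),A[:,:2].max(0))
n='top';im,d=get_image(n);c=get_calibration(n);np.savez('pics/t_end.npz',im=im,d=d,K=c['intrinsics'],T=c['world_from_camera']);print('mould',face('t_end',(.455,-.045),.045,.074,.085))
E
```

```text
True
floor 29.26 [ 0.5408 -0.3175  0.0155] [0.42 1.45 4.25] 0.0225
up 31.7 [ 0.5401 -0.3171  0.2181] [-0.07  0.31 -0.05] 0.0499
[-0.0077 -0.0024  0.0256] 359 [-0.01134908 -0.01180155] [0.01216877 0.01215647]
mould (204, array([ 0.4556, -0.043 ,  0.08  ]), np.float64(0.08), array([455.5, -42.7]), array([44. , 43.7]), 55.7)
```

The mount is level with its top at 25.6 mm (26 mm expected), centred in the pocket, and the mould is still seated. Handing in.

```bash
python3 -c "
from plant import *
print(job_done())"
```

```text
the job is handed in; nothing more can be done
None
```

The job is handed in after about 32 s of robot time: the mould is seated on the stand, and the amber mount is upright, polished face up, in the empty pocket, both confirmed by a last camera measurement; no verdict came back.

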